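# Feed the loaded drill-jig carriage home

## Robot

A 7-joint arm with a two-finger parallel gripper is mounted at the origin on a cart in front of the work surface, level with it; the furniture and walls round the work are solid. World frame = base frame: x ahead of the robot, y to its left, z up, the work surface at z = 0. Lengths are in mm, angles in degrees, forces in N, time in s.
With the tool pointing down it reaches from about 425 to 950 mm from the base axis. Payload 16.7 kg.
Tool frame: the origin (TCP) lies between the finger pads; the fingertips stand 22 mm ahead of it and the grasp point (between the pads) lies 3 mm ahead of it; x points along the fingers, y is the direction in which the jaws open and shut, and the axes are right-handed (so a half turn about x gives the same grasp; the last joint's range is limited). The gripper opens to 94 mm and grips with 3 to 60 N. Pads are 16 mm wide; open, the fingers measure 119 mm over their backs; the gripper's body (75 mm by 177 mm) begins 78 mm behind the grasp point.
Start: joints at [-83.451, 24.414, 4.234, 92.017, -1.954, 63.644, -3.845], TCP at [176.013, 651.61, 227.467] pointing down, gripper open.
Joint ranges: [-163.25, 163.25], [-28.42, 122.38], [-70.27, 78.77], [12.13, 141.07], [-58.53, 238.53], [9.26, 117.41], [-156.51, 156.51]. Speed limits (degrees/s): [108.29, 108.29, 136.94, 136.94, 172.46, 172.46, 172.46].

## Interface

Orientations are given as [roll, pitch, yaw] about the fixed x, y, z axes, in that order (R = Rz(yaw) Ry(pitch) Rx(roll)).
In Python, from workcell import r gives the robot as it stands.
- The arm moves only by the tool servo_tool, never from a script. Its argument "motion" is a list of rows, each a list of 7 numbers: the shift along the tool's x, y, z in mm, then the turn, a rotation vector about the tool's x, y, z in degrees, then the closure, from 0 (fully open) to 1 (shut). A call has 1 to 10 rows; each row shifts and turns the pose as measured when the row begins, along the tool's axes as they then stand; what a row does not reach is not made up. A row lasts 1/10 s, in which the tool goes at most 50 mm and 8.59 degrees, less where a joint would pass 70% of its speed; a pose out of reach is approached as far as the arm can. A call is refused whole if a number of a shift passes 50 or a number of a turn 8.59, either way. A call with a gripper value outside its range is refused whole. The fingers move at their own pace and stop on an object; the grip force is fixed at half the most. Time passes only in rows, so rows that do not move let the fingers close. It gives the time, the measured TCP pose, the force and the opening at its end, in the units of the state.
- r.observe(): the state, without advancing time (a new reading comes with each control period).
- r.camera(name): name is "scene" or "top" or "wrist"; returns (picture, depth): 420x560x3 uint8, blue, green, red; 420x560 float32, mm along the optical axis (not along the pixel's ray), 0 where there is no reading.
- r.get_calibration(name): a dict with "fx", "fy", "cx", "cy" (pixels), "R" (3x3) and "t" (3): a world point X has camera coordinates R X + t. Camera axes: x right, y down, z forward; pixel columns grow to the right and rows downward; lengths in mm; the calibration is good to about 2 mm. A picture is of the moment at which its call begins: read the wrist's pose just before it. get_calibration takes no time and is no camera call; for the wrist camera it gives the pose at the moment of the call.
- r.close_job(): hands the job in, once; it reports no verdict.
The state is a dict: "time_s": time; "joint_positions": joint angles; "dq": joint speeds; "joint_efforts": joint torques, N m; "position": TCP position; "tool_rot": TCP orientation; "contact_force": force on the tool from outside, world axes, zero at the start; "torque": the same for the moment, N m; "finger_gap": finger opening in mm.
Only numpy, scipy, OpenCV 4.12 (cv2) and the standard library are available. Lean on these libraries where they do the work, as an engineer would, in place of code of your own. Each camera call takes 0.05 s, during which the arm holds its last target.

## Task

The drilling jig has two sliding carriages side by side. Push the one that carries the flat steel bar all the way home, under the bridge and against the end stop, pushing on the round knob at its back and straight along the middle of its lane, because it binds when pushed off-centre. Leave the empty carriage where it stands.

Things in the scene. Friction and masses are not known exactly. Their poses are not given: they have to be found in the camera images.
- jig: Twin-lane drilling jig fixed to the table; dark steel base plate 232 (x) x 216 (y) x 10 mm, from x = -122 to +110. Origin on the table top; +x is the feed direction, z up. Lanes along x, centred at y = +50 and -50, open at the -x end, 86 wide between rails 27 high whose lips leave a 78 wide gap. Rails grip: a carriage pushed more than 10 to 20 off its middle binds.
- stop (a point): Middle of the jig's steel end stop, at its face, on top of the base plate (10 mm above the table): jig x = +97, y = 0; axes as the jig's. A bridge with drill bushes crosses both lanes from 9 to 33 mm before the face: underside 48, top 58, bushes 62 mm above the table. A carriage against the stop has its origin 18 mm before the face (jig x = +79).
- loaded_carriage: Carriage with the work: aluminium block on a steel foot, 36 long (x), 84 wide (y), a flat dark steel bar 24x60x6 mm lying across its top (30 high in all). 0.3 kg, slides with 1 to 4 N. Origin: centre of its underside, 10 mm above the table; +x = feed. In either lane, 1 mm side play. Round push knob at its back on the centre line: 18 diameter, axis along x, 14 above the origin, rear face x = -38.
- empty_carriage: The other carriage, in the other lane: same size, knob, origin and axes, but with no bar; its flat top, 24 mm above its origin, shows only two screw heads.
Things that resemble listed ones, but are neither listed nor needed, are in the scene too. What is shaped like the loaded_carriage but red is not meant.

How it is judged:
By the outcome, as a careful person would: the job done as asked, in the order asked, and still so for the second after the job is handed in, with the robot touching nothing.
It also fails if it takes over 32 s, if anything falls off the work surface, if the arm or the gripper's body presses on something with over 40 N, if the wrist force passes 120 N, or if a joint passes its speed limit or range.

## Working session

There is one attempt and no reset: what is moved stays moved. The work goes in short steps, Python scripts to look and compute and a tool call to move; the robot and the scene stay as the last step left them, time stands still between calls to the robot, and variables do not carry over. Pictures are saved under pics/ and viewed, and the job is handed in when it is done.

Besides the shell and the picture viewer there is one more tool, called after ">>>" as a command line: name --pt "numbers of a row" for each row, then --argument value for the rest. servo_tool: Moves the arm, as the interface text tells. Its arguments: {"type":"object","properties":{"motion":{"type":"array"}},"required":["motion"]}

```bash
mkdir -p pics; python3 - <<'E'
from workcell import r
import cv2,numpy as np,pickle
print(r.observe())
d={}
for n in ["scene","top"]:
    c=r.get_calibration(n); im,z=r.camera(n); cv2.imwrite(f"pics/{n}0.png",im); d[n]=(c,im,z)
    print(n,c)
pickle.dump(d,open("d0.pkl","wb"))
E
```

```text
{'time_s': 0.0, 'joint_positions': array([-83.45052971,  24.45035481,   4.23176169,  92.05358626,
        -1.95476657,  63.64573952,  -3.84558567]), 'dq': array([-0.05424784,  0.0470765 , -0.01639039,  0.17018993, -0.09421126,
       -0.02493356, -0.03875351]), 'joint_efforts': array([-1.76893082e-03, -9.35824013e+01,  3.66554976e+00, -4.54192472e+01,
       -4.89049719e-02,  1.99922168e-02,  1.21559628e-04]), 'position': array([175.92877618, 651.21413671, 226.75728145]), 'tool_rot': array([ -86.25205351,   89.92249667, -101.3709664 ]), 'contact_force': array([-0.29307005, -0.05324134,  1.16066375]), 'torque': array([-0.01921442, -0.00087668,  0.01626718]), 'finger_gap': 94.14171370031552}
scene {'fx': 399.48415628881816, 'fy': 399.48415628881816, 'cx': 281.59774637792435, 'cy': 210.61913725577367, 'R': array([[ 0.58793529, -0.80882175,  0.01181005],
       [-0.55351879, -0.41291554, -0.72326877],
       [ 0.58987206,  0.41869814, -0.69046565]]), 't': array([-448.41304997,  233.61738319,  664.87711207])}
top {'fx': 516.1543526889002, 'fy': 516.1543526889002, 'cx': 275.3109428719634, 'cy': 212.70767771787746, 'R': array([[ 5.22760511e-04, -9.99466170e-01, -3.26665227e-02],
       [-9.92717081e-01,  3.41659335e-03, -1.20420615e-01],
       [ 1.20467939e-01,  3.24915662e-02, -9.92185353e-01]]), 't': array([-161.52788853,  480.02927446,  851.25753536])}
```

View pics/scene0.png

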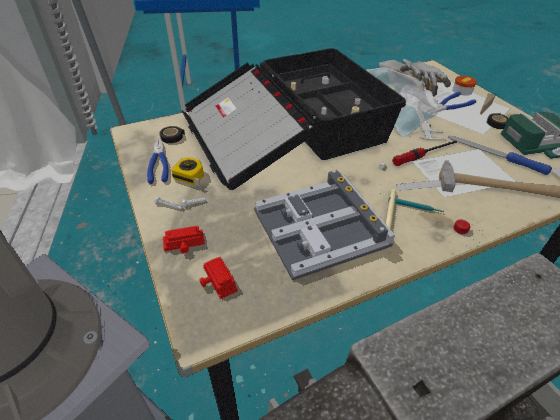

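View pics/top0.png

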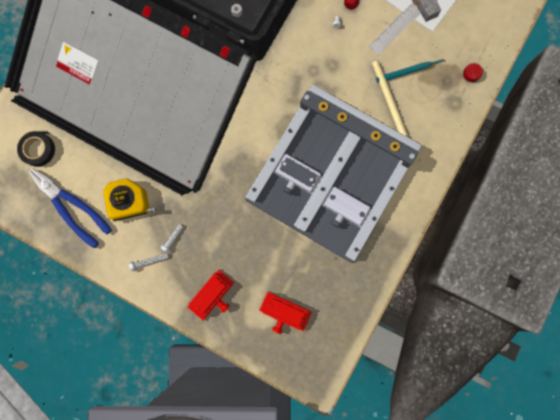

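```bash
python3 - <<'E'
import cv2,pickle
d=pickle.load(open("d0.pkl","rb"))
im=d["top"][1]
cv2.imwrite("pics/topz.png",cv2.resize(im[80:270,235:430],None,fx=4,fy=3.1579,interpolation=cv2.INTER_CUBIC))
cv2.imwrite("pics/topz.png",cv2.resize(im[80:270,235:430],None,fx=3,fy=3,interpolation=cv2.INTER_CUBIC))
im=d["scene"][1]
cv2.imwrite("pics/scz.png",cv2.resize(im[160:290,245:405],None,fx=4,fy=4,interpolation=cv2.INTER_CUBIC))
E
```

```text
(no output)
```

View pics/topz.png

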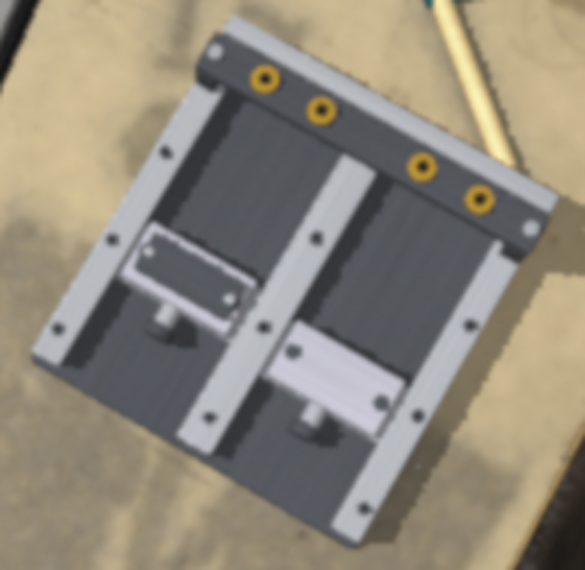

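View pics/scz.png

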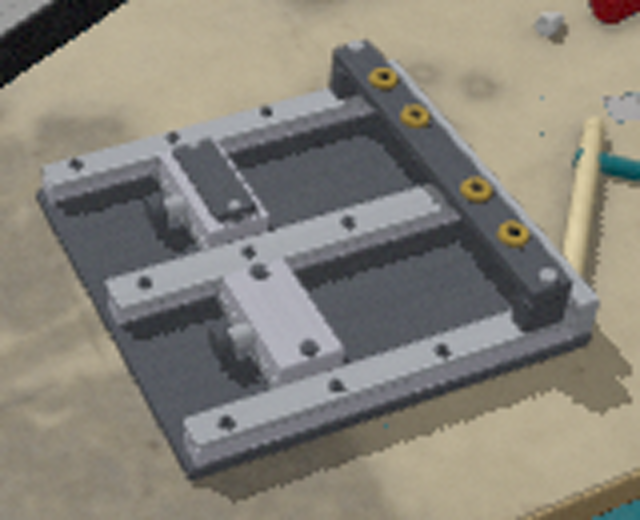

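```bash
cat > h.py <<'E'
import numpy as np
def ray(c,uv,z):
    uv=np.atleast_2d(np.asarray(uv,float))
    d=np.c_[(uv[:,0]-c["cx"])/c["fx"],(uv[:,1]-c["cy"])/c["fy"],np.ones(len(uv))]@c["R"]
    o=-c["R"].T@c["t"]
    return o+d*((z-o[2])/d[:,2])[:,None]
def pt(c,uv,depth):
    uv=np.asarray(uv,float)
    p=np.array([(uv[0]-c["cx"])/c["fx"],(uv[1]-c["cy"])/c["fy"],1])*depth
    return c["R"].T@(p-c["t"])
E
python3 - <<'E'
import cv2,pickle,numpy as np
from h import *
d=pickle.load(open("d0.pkl","rb"))
for n,(x0,y0,x1,y1) in {"top":(290,80,420,170),"scene":(320,165,400,240)}.items():
    c,im,z=d[n]
    hsv=cv2.cvtColor(im,cv2.COLOR_BGR2HSV)
    m=cv2.inRange(hsv,(12,130,80),(32,255,255)); k=np.zeros_like(m);k[y0:y1,x0:x1]=m[y0:y1,x0:x1]
    cs,_=cv2.findContours(k,cv2.RETR_EXTERNAL,cv2.CHAIN_APPROX_NONE)
    P=[]
    for q in cs:
        if len(q)<6: continue
        (u,v),rad=cv2.minEnclosingCircle(q); P.append((u,v)); print(n,u,v,rad,ray(c,(u,v),62)[0].round(1), pt(c,(u,v),z[int(v),int(u)]).round(1))
c,im,z=d["top"]
f=lambda x,y:(235+(x+.5)/3-.5,80+(y+.5)/3-.5)
for nm,q,h in [("railscrL",(58,328),37),("L2",(112,239),37),("L3",(166,152),37),("M1",(210,417),37),("M2",(264,327),37),("M3",(316,238),37),("R1",(364,509),37),("R2",(418,415),37),("R3",(471,325),37),("knobL",(167,320),33),("knobE",(314,414),33),("bar",(188,272),40),("scrLa",(149,251),40),("scrLb",(230,299),40),("scrEa",(293,351),34),("scrEb",(381,402),34)]:
    u,v=f(*q); print(nm,ray(c,(u,v),h)[0].round(1),pt(c,(u,v),z[int(round(v)),int(round(u))]).round(1))
E
```

```text
top 394.4677429199219 146.14515686035156 4.612269878387451 [ 585.  -359.3   62. ] [ 585.1 -359.4   61.8]
top 375.3888854980469 135.5 4.638243675231934 [ 603.2 -328.6   62. ] [ 603.2 -328.6   62. ]
top 341.73077392578125 116.73076629638672 4.6234893798828125 [ 635.7 -273.7   62. ] [ 634.9 -273.5   64.4]
top 323.0 106.0 4.472236156463623 [ 654.4 -242.9   62. ] [ 654.6 -242.9   61.4]
scene 373.0 218.0 3.6056511402130127 [ 582.7 -360.4   62. ] [ 584.4 -359.9   60.4]
scene 363.5 207.5 3.5356338024139404 [ 599.2 -330.2   62. ] [ 601.5 -329.4   59.8]
scene 348.0833435058594 189.0 3.083423614501953 [ 632.2 -275.    62. ] [ 634.4 -274.    60. ]
scene 340.5 179.5 2.9155757427215576 [ 651. -245.   62.] [ 654.  -243.6   59.4]
railscrL [ 519.  -126.5   37. ] [ 520.3 -125.9   29.6]
L2 [ 570.  -156.9   37. ] [ 572.  -156.5   28. ]
L3 [ 620.4 -187.6   37. ] [ 623.5 -187.6   26.2]
M1 [ 468.3 -211.7   37. ] [ 469.1 -211.9   29.6]
M2 [ 519.  -242.3   37. ] [ 520.3 -242.8   29.4]
M3 [ 569.8 -272.2   37. ] [ 572.  -273.1   27.2]
R1 [ 416.9 -296.4   37. ] [ 417.3 -297.3   29.7]
R2 [ 469.  -327.2   37. ] [ 469.8 -328.3   30. ]
R3 [ 519.6 -357.8   37. ] [ 520.9 -359.3   29.2]
knobL [ 524.  -187.9   33. ] [ 524.3 -187.9   31.3]
knobE [ 470.2 -270.    33. ] [ 470.7 -270.3   29.2]
bar [ 550.1 -199.8   40. ] [ 550.5 -199.9   37.7]
scrLa [ 562.3 -177.9   40. ] [ 562.5 -177.9   38.9]
scrLb [ 534.5 -223.3   40. ] [ 533.8 -223.2   43.6]
scrEa [ 505.8 -258.6   34. ] [ 505.6 -258.5   35.2]
scrEb [ 476.8 -307.3   34. ] [ 476.3 -306.7   37.9]
```

```bash
python3 - <<'E'
import pickle,numpy as np
from workcell import r
from scipy.spatial.transform import Rotation as Ro
o=r.observe(); print(o["time_s"]);print(Ro.from_euler("xyz",o["tool_rot"],degrees=True).as_matrix().round(3))
d=pickle.load(open("d0.pkl","rb"))
H=np.full((22,26),-1.)
for n in d:
    c,im,z=d[n]; v,u=np.nonzero(z>0); D=z[v,u]
    p=(np.c_[(u-c["cx"])/c["fx"]*D,(v-c["cy"])/c["fy"]*D,D]-c["t"])@c["R"]
    i=(p[:,0]//50).astype(int); j=((p[:,1]+500)//50).astype(int)
    ok=(i>=0)&(i<22)&(j>=0)&(j<26); np.maximum.at(H,(i[ok],j[ok]),p[ok,2])
print("cols y:",list(range(-500,800,50)))
for i in range(22): print(i*50,H[i].astype(int))
E
```

```text
0.1
[[-0.     0.261  0.965]
 [-0.001  0.965 -0.261]
 [-1.    -0.001  0.   ]]
cols y: [-500, -450, -400, -350, -300, -250, -200, -150, -100, -50, 0, 50, 100, 150, 200, 250, 300, 350, 400, 450, 500, 550, 600, 650, 700, 750]
0 [ -1  -1  -1  -1  -1  -1   2  32 240  -1  -1  -1  -1  -1  -1  -1  -1  -1
  -1  -1  -1  -1  -1  -1  -1  -1]
50 [ -1  -1  -1  -1  -1  -1   2  17 282 205 194  15  -1  -1  -1  -1  -1  -1
  -1  -1  -1  -1  -1  -1  -1  -1]
100 [-1 -1 -1 -1  1  4  3  4 21 30 30 16  4  1 -1 -1 -1 -1 -1 -1 -1 -1 -1 -1
 -1 -1]
150 [-1 -1 -1 -1  3  5  3  1 -1 -1  0 -1 -1 -1 -1 -1 -1 -1 -1 -1 -1 -1 -1 -1
 -1 -1]
200 [-1 -1 -1  2  4  4  5  5  3 -1 -1 -1 -1 -1 -1 -1 -1 -1 -1 -1 -1 -1 -1 -1
 -1 -1]
250 [-1 -1 -1  3  4 34 33  4  3  8  3 -1 -1 -1 -1 -1 -1 -1 -1 -1 -1 -1 -1 -1
 -1 -1]
300 [-1 -1  2  4  5 33 34 30 32 35  4  4  3 -1 -1 -1 -1 -1 -1 -1 -1 -1 -1 -1
 -1 -1]
350 [-1 -1  5  5 27  4  4  5 34 33  9 18  3  3  1 -1 -1 -1 -1 -1 -1 -1 -1 -1
 -1 -1]
400 [-1  3  4 31 31 27  4  4  4  5 17 12 16 18  4  3  0 -1 -1 -1 -1 -1 -1 -1
 -1 -1]
450 [-1  4 29 41 37 36 28 27  4  4 27 39 37 16 16  4  4  1  0 -1
[... 602 characters left out ...]
 -1  -1  -1  -1  -1  -1  -1  -1]
800 [ 28  30   5   4  15 136 137  99 100 138 136 136 132 116 116 101  -1  -1
  -1  -1  -1  -1  -1  -1  -1  -1]
850 [ 26  30   3  28  28 136 107  92  93  73  94 137 144 143 134  -1  -1  -1
  -1  -1  -1  -1  -1  -1  -1  -1]
900 [ 25  28   2  28 136 137  -1  93  91  95 117 109  98 135  -1  -1  -1  -1
  -1  -1  -1  -1  -1  -1  -1  -1]
950 [  2   4  15  16 135 136 137  99  72  95 117  72 136 136  -1  -1  -1  -1
  -1  -1  -1  -1  -1  -1  -1  -1]
1000 [  4   2  15   7  54  76 135 136 135  99 115  99 136  -1  -1  -1  -1  -1
  -1  -1  -1  -1  -1  -1  -1  -1]
1050 [ 13  11   9  35  89  97  70  -1 136 136 136 136 136  -1  -1  -1  -1  -1
  -1  -1  -1  -1  -1  -1  -1  -1]
```

>>> servo_tool --pt "0 -4 30 4 0 0 1" --pt "0 -8 46 4.5 0 0 1" --pt "0 -8 46 4.5 0 0 1" --pt "0 -8 46 4.5 0 0 1" --pt "0 -8 46 4.5 0 0 1" --pt "0 -8 46 4.5 0 0 1" --pt "0 -8 46 4.5 0 0 1" --pt "0 -8 46 4.5 0 0 1" --pt "0 -8 46 4.5 0 0 1" --pt "0 -8 46 4.5 0 0 1"

```text
time_s: 1.1
position: [489.0, 324.2, 223.3]
tool_rot: [-68.3, 89.7, -129.6]
contact_force: [1.0, -0.9, -0.5]
finger_gap: 17.3
```

>>> servo_tool --pt "0 -1 46 5 0 0 1" --pt "0 -1 46 5 0 0 1" --pt "0 -1 46 5 0 0 1" --pt "0 -1 46 5 0 0 1" --pt "0 -1 46 5 0 0 1" --pt "0 -1 46 5 0 0 1" --pt "0 -1 46 5 0 0 1" --pt "0 -1 46 5 0 0 1" --pt "0 0 30 4 0 0 1" --pt "0 0 0 0 0 0 1"

```text
time_s: 2.1
position: [537.3, -90.2, 224.8]
tool_rot: [-5.2, 89.6, -113.9]
contact_force: [0.0, -0.0, -0.4]
finger_gap: 0.5
```

```bash
cat >> h.py <<'E'
from scipy.spatial.transform import Rotation as Ro
def delta(r,target,az=-30.8):
    o=r.observe(); M=Ro.from_euler("xyz",o["tool_rot"],degrees=True).as_matrix()
    y=np.array([np.cos(np.radians(az)),np.sin(np.radians(az)),0]); x=np.array([0,0,-1.])
    T=np.c_[x,y,np.cross(x,y)]
    p=o["position"]
    f=np.array([np.cos(np.radians(az)),np.sin(np.radians(az))]); l=np.array([-f[1],f[0]])
    print("t",o["time_s"],"p",p.round(1),"feed",(f@p[:2]).round(2),"lat",(l@p[:2]).round(2),"F",o["contact_force"].round(1),"gap",o["finger_gap"])
    print("shift tool",(M.T@(np.array(target)-p)).round(2),"turn",np.degrees(Ro.from_matrix(M.T@T).as_rotvec()).round(2))
E
python3 - <<'E'
from workcell import r
from h import *
delta(r,(490,-166,130))
E
```

```text
t 2.1 p [537.3 -90.2 224.8] feed 507.73 lat 197.63 F [ 0.  -0.  -0.4] gap 0.5435471742511134
shift tool [ 95.42 -20.41  86.32] turn [ 1.206e+01  3.900e-01 -1.000e-02]
```

>>> servo_tool --pt "30 -6 29 6 0.2 0 1" --pt "32 -3 29 6 0.2 0 1" --pt "32 0 29 0 0 0 1" --pt "0 0 0 0 0 0 1"

```text
time_s: 2.5
position: [491.5, -168.4, 128.7]
tool_rot: [134.9, 89.8, 13.6]
contact_force: [-0.0, -0.7, 0.4]
finger_gap: 0.0
```

```bash
python3 - <<'E'
from workcell import r
from h import *
import cv2,pickle
delta(r,(490,-166,130))
d={}
for n in ["wrist","top"]:
    c=r.get_calibration(n); im,z=r.camera(n); cv2.imwrite(f"pics/{n}1.png",im); d[n]=(c,im,z)
pickle.dump(d,open("d1.pkl","wb"))
E
```

```text
t 2.5 p [ 491.5 -168.4  128.7] feed 508.42 lat 107.05 F [-0.  -0.7  0.4] gap 0.02551900745987408
shift tool [-1.33 -2.54 -1.25] turn [-0.47 -0.14 -0.14]
```

View pics/wrist1.png

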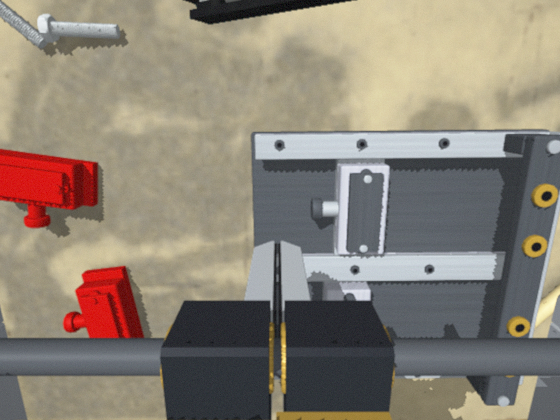

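View pics/top1.png

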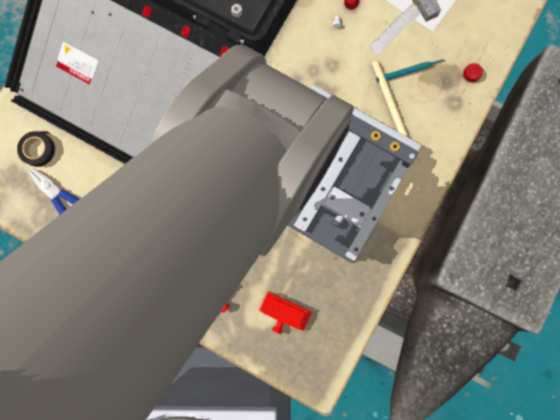

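```bash
python3 - <<'E'
import pickle,numpy as np,cv2
from h import *
d=pickle.load(open("d1.pkl","rb"))
c,im,z=d["wrist"]
cv2.imwrite("pics/wz.png",cv2.resize(im[120:290,240:440],None,fx=4,fy=3.5*4/3.5,interpolation=cv2.INTER_CUBIC)[:600])
a=np.radians(-30.8);f=np.array([np.cos(a),np.sin(a)]);l=np.array([-f[1],f[0]])
cv2.imwrite("pics/wz.png",cv2.resize(im[120:270,240:440],None,fx=4,fy=4,interpolation=cv2.INTER_CUBIC))
for nm,q,h in [("L1",(279.5,145),27),("L2",(362,144),27),("L3",(444,143),27),("M2",(355,270),27),("M3",(429,269),27),("knobrear",(312,208),24),("sA",(368,179),40),("sB",(364,248),40),("B1",(545,196),62),("B2",(536,246),62)]:
    p=ray(c,q,h)[0]; e=pt(c,q,z[int(q[1]),int(q[0])])
    print(nm,p.round(1),"feed %.1f lat %.1f"%(f@p[:2],l@p[:2]),"depth:",e[2].round(1),"%.1f %.1f"%(f@e[:2],l@e[:2]))
E
```

```text
L1 [ 520.6 -124.4   27. ] feed 510.9 lat 159.7 depth: 29.7 510.9 160.0
L2 [ 572.6 -155.2   27. ] feed 571.3 lat 159.9 depth: 29.5 570.7 160.1
L3 [ 624.3 -185.8   27. ] feed 631.3 lat 160.1 depth: 30.3 629.8 160.4
M2 [ 521.  -241.8   27. ] feed 571.3 lat 59.1 depth: 30.9 570.4 61.0
M3 [ 572.6 -272.2   27. ] feed 631.2 lat 59.4 depth: 30.0 629.8 60.8
knobrear [ 517.  -179.3   24. ] feed 535.9 lat 110.7 depth: 32.8 535.0 113.2
sA [ 562.7 -176.7   40. ] feed 573.8 lat 136.4 depth: 42.4 573.2 136.9
sB [ 535.8 -222.2   40. ] feed 574.1 lat 83.5 depth: 42.7 573.3 84.6
B1 [ 654.6 -241.    62. ] feed 685.7 lat 128.2 depth: 62.2 685.5 128.3
B2 [ 637.2 -271.8   62. ] feed 686.5 lat 92.8 depth: 62.6 686.0 93.1
```

View pics/wz.png

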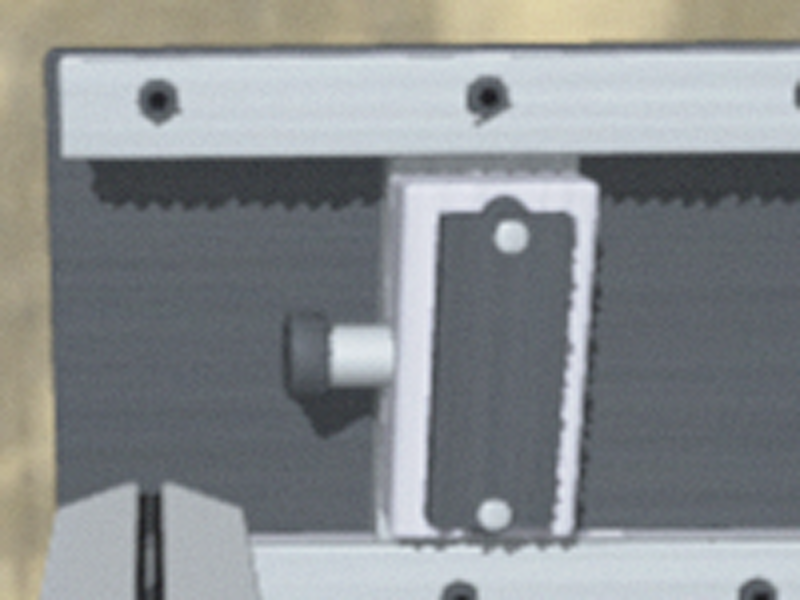

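```bash
cat >> h.py <<'E'
def fl(F,L,z,az=-30.8):
    a=np.radians(az); return (F*np.cos(a)-L*np.sin(a),F*np.sin(a)+L*np.cos(a),z)
E
python3 - <<'E'
from workcell import r
from h import *
delta(r,fl(507,109,38))
E
```

```text
t 2.6 p [ 494.9 -166.3  131.3] feed 510.3 lat 110.58 F [-0.4 -0.1 -0.1] gap 0.5731766342054434
shift tool [93.27 -3.8   2.04] turn [-0.29 -0.27 -0.32]
```

>>> servo_tool --pt "32 -4 2 -0.3 -0.3 -0.3 1" --pt "30 0 0 0 0 0 1" --pt "22 0 0 0 0 0 1" --pt "0 0 0 0 0 0 1"

```text
time_s: 3.0
position: [497.5, -161.5, 48.7]
tool_rot: [127.4, 89.5, 7.1]
contact_force: [-0.6, -0.8, -0.8]
finger_gap: 0.4
```

```bash
python3 - <<'E'
from workcell import r
from h import *
import cv2
for i in range(3): delta(r,fl(507,109,38))
c=r.get_calibration("wrist"); im,z=r.camera("wrist"); cv2.imwrite("pics/wrist2.png",im)
delta(r,fl(507,109,38))
E
```

```text
t 3.0 p [ 497.5 -161.5   48.7] feed 510.02 lat 115.98 F [-0.6 -0.8 -0.8] gap 0.366598111664988
shift tool [10.62 -3.15  7.01] turn [ 0.48 -0.29 -0.37]
t 3.0 p [ 497.5 -161.5   48.7] feed 510.02 lat 115.98 F [-0.6 -0.8 -0.8] gap 0.366598111664988
shift tool [10.62 -3.15  7.01] turn [ 0.48 -0.29 -0.37]
t 3.0 p [ 497.5 -161.5   48.7] feed 510.02 lat 115.98 F [-0.6 -0.8 -0.8] gap 0.366598111664988
shift tool [10.62 -3.15  7.01] turn [ 0.48 -0.29 -0.37]
t 3.05 p [ 498.2 -161.8   50. ] feed 510.75 lat 116.09 F [ 0.4  0.2 -0.3] gap 0.30738021783729996
shift tool [11.88 -3.91  7.12] turn [ 0.48 -0.32 -0.45]
```

View pics/wrist2.png

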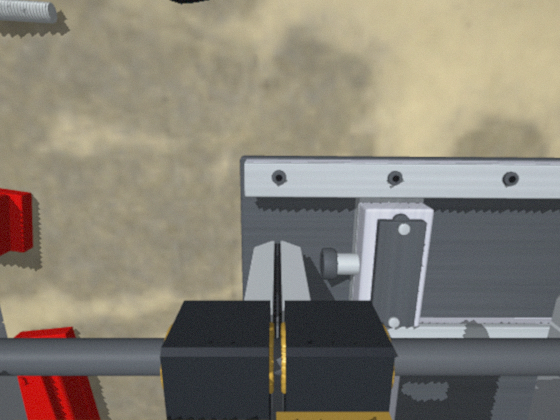

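>>> servo_tool --pt "0 -3 7 0.4 -0.3 -0.4 1" --pt "8 0 0 0 0 0 1" --pt "4 0 0 0 0 0 1" --pt "0 0 0 0 0 0 1"

```text
time_s: 3.45
position: [494.9, -165.9, 41.3]
tool_rot: [119.8, 89.6, -0.8]
contact_force: [-0.1, -0.2, -0.3]
finger_gap: 0.2
```

```bash
python3 - <<'E'
from workcell import r
from h import *
delta(r,fl(507,109,38))
E
```

```text
t 3.45 p [ 494.9 -165.9   41.3] feed 510.07 lat 110.89 F [-0.1 -0.2 -0.3] gap 0.2160808893224659
shift tool [ 3.27 -3.1   1.9 ] turn [ 0.17 -0.18 -0.32]
```

>>> servo_tool --pt "3 3 1.5 0 -0.2 -0.3 1" --pt "0 4 0 0 0 0 1" --pt "0 4 0 0 0 0 1" --pt "0 0 0 0 0 0 1"

```text
time_s: 3.85
position: [505.1, -173.6, 38.6]
tool_rot: [77.1, 90.0, -43.5]
contact_force: [0.5, 0.2, -0.6]
finger_gap: -0.1
```

```bash
python3 - <<'E'
from workcell import r
from h import *
import cv2
delta(r,fl(630,109.5,38))
im,z=r.camera("wrist"); cv2.imwrite("pics/wrist3.png",im)
delta(r,fl(630,109.5,38))
E
```

```text
t 3.85 p [ 505.1 -173.6   38.6] feed 522.72 lat 109.5 F [ 0.5  0.2 -0.6] gap -0.07895980496076901
shift tool [  0.73 107.28   0.33] turn [ 0.18  0.01 -0.04]
t 3.9 p [ 504.8 -173.4   38.6] feed 522.37 lat 109.48 F [1.3 0.3 0.1] gap 0.6938804562628259
shift tool [  0.65 107.63   0.3 ] turn [ 0.17  0.01 -0.03]
```

View pics/wrist3.png

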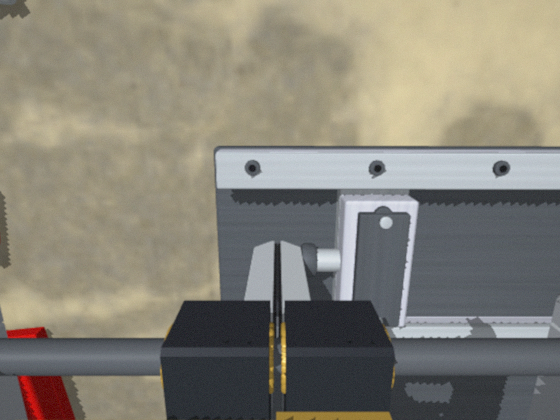

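>>> servo_tool --pt "0 6 0 0.2 0 0 1" --pt "0 8 0 0 0 0 1" --pt "0 8 0 0 0 0 1" --pt "0 8 0 0 0 0 1" --pt "0 8 0 0 0 0 1"

```text
time_s: 4.4
position: [538.2, -193.3, 38.4]
tool_rot: [-93.1, 89.8, 146.1]
contact_force: [-2.8, 1.8, 2.5]
finger_gap: 0.4
```

```bash
python3 - <<'E'
from workcell import r
from h import *
delta(r,fl(630,109.5,38))
E
```

```text
t 4.4 p [ 538.2 -193.3   38.4] feed 561.21 lat 109.55 F [-2.8  1.8  2.5] gap 0.42301999881725816
shift tool [1.400e-01 6.879e+01 3.000e-02] turn [-0.02 -0.01  0.18]
```

Pushing with about 3 N, still on the lane's middle.

>>> servo_tool --pt "0 8 0 0 0 0 1" --pt "0 8 0 0 0 0 1" --pt "0 8 0 0 0 0 1" --pt "0 8 0 0 0 0 1"

```text
time_s: 4.8
position: [568.2, -211.3, 38.1]
tool_rot: [-90.8, 89.8, 148.4]
contact_force: [-3.5, 2.4, 4.9]
finger_gap: 0.2
```

```bash
python3 - <<'E'
from workcell import r
from h import *
delta(r,fl(639,109.5,38))
import cv2
im,z=r.camera("wrist"); cv2.imwrite("pics/wrist4.png",im)
E
```

```text
t 4.8 p [ 568.2 -211.3   38.1] feed 596.25 lat 109.4 F [-3.5  2.4  4.9] gap 0.196483343033374
shift tool [-2.000e-02  4.275e+01 -1.200e-01] turn [-0.02 -0.    0.2 ]
```

View pics/wrist4.png

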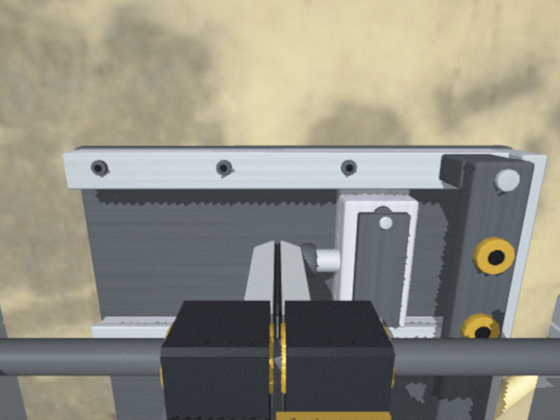

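>>> servo_tool --pt "0 8 0 0 0 0 1" --pt "0 8 0 0 0 0 1" --pt "0 8 0 0 0 0 1" --pt "0 5 0 0 0 0 1" --pt "0 3 0 0 0 0 1"

```text
time_s: 5.35
position: [599.2, -229.9, 37.9]
tool_rot: [-79.8, 89.9, 159.4]
contact_force: [-3.5, 2.4, 5.3]
finger_gap: 0.4
```

```bash
python3 - <<'E'
from workcell import r
from h import *
delta(r,fl(639,109.5,38))
E
```

```text
t 5.35 p [ 599.2 -229.9   37.9] feed 632.45 lat 109.31 F [-3.5  2.4  5.3] gap 0.4174945838001207
shift tool [-0.07  6.55 -0.19] turn [-0.02  0.02  0.11]
```

>>> servo_tool --pt "0 2 0 0 0 0 1" --pt "0 2 0 0 0 0 1" --pt "0 2 0 0 0 0 1"

```text
time_s: 5.65
position: [604.4, -233.1, 37.9]
tool_rot: [-85.0, 89.8, 154.2]
contact_force: [-3.2, 3.5, 3.0]
finger_gap: 0.5
```

```bash
python3 - <<'E'
from workcell import r
from h import *
delta(r,fl(639,109.5,38))
E
```

```text
t 5.65 p [ 604.4 -233.1   37.9] feed 638.46 lat 109.28 F [-3.2  3.5  3. ] gap 0.4612300841130997
shift tool [-0.1   0.54 -0.22] turn [-0.03  0.01  0.17]
```

>>> servo_tool --pt "0 1.5 0 0 0 0 1" --pt "0 1.5 0 0 0 0 1"

```text
time_s: 5.85
position: [605.3, -233.7, 37.7]
tool_rot: [-90.5, 89.6, 148.7]
contact_force: [-16.1, 8.9, 17.4]
finger_gap: 0.2
```

```bash
python3 - <<'E'
from workcell import r
from h import *
delta(r,fl(639,109.5,38))
E
```

```text
t 5.85 p [ 605.3 -233.7   37.7] feed 639.53 lat 109.22 F [-16.1   8.9  17.4] gap 0.23214641170021683
shift tool [-0.26 -0.54 -0.28] turn [-0.03 -0.    0.41]
```

>>> servo_tool --pt "0 1.8 0 0 0 0 1"

```text
time_s: 5.95
position: [605.3, -233.7, 37.6]
tool_rot: [-92.0, 89.4, 147.2]
contact_force: [-15.4, 8.2, 15.0]
finger_gap: 0.7
```

```bash
python3 - <<'E'
from workcell import r
from h import *
delta(r,fl(615,109.5,38))
E
```

```text
t 5.95 p [ 605.3 -233.7   37.6] feed 639.58 lat 109.25 F [-15.4   8.2  15. ] gap 0.7324902646215413
shift tool [ -0.11 -24.58  -0.25] turn [-0.02 -0.02  0.62]
```

Stalled against the stop. Back straight off, then up and away.

>>> servo_tool --pt "0 -5 0 0 0 0 1" --pt "0 -12 0 0 0 0 1" --pt "0 -15 0 0 0 0 1" --pt "-25 -5 0 0 0 0 1" --pt "-40 0 0 0 0 0 1" --pt "-45 0 0 0 0 0 1" --pt "-40 -20 0 0 0 0 1" --pt "0 -40 0 0 0 0 1" --pt "0 -40 0 0 0 0 1" --pt "0 0 0 0 0 0 1"

```text
time_s: 6.95
position: [482.3, -160.9, 192.4]
tool_rot: [-113.0, 89.6, 126.1]
contact_force: [0.3, 0.4, 0.1]
finger_gap: 0.5
```

```bash
python3 - <<'E'
from workcell import r
from h import *
import cv2,pickle
delta(r,fl(615,109.5,38))
d={}
for n in ["wrist","scene"]:
    c=r.get_calibration(n); im,z=r.camera(n); d[n]=(c,im,z); cv2.imwrite(f"pics/{n}5.png",im)
im=d["scene"][1]
cv2.imwrite("pics/sc5z.png",cv2.resize(im[160:290,245:405],None,fx=4,fy=4,interpolation=cv2.INTER_CUBIC))
pickle.dump(d,open("d5.pkl","wb"))
E
```

```text
t 6.95 p [ 482.3 -160.9  192.4] feed 496.65 lat 108.69 F [0.3 0.4 0.1] gap 0.5326092174465022
shift tool [153.64 119.37  -0.51] turn [-0.07 -0.16  0.38]
```

View pics/wrist5.png

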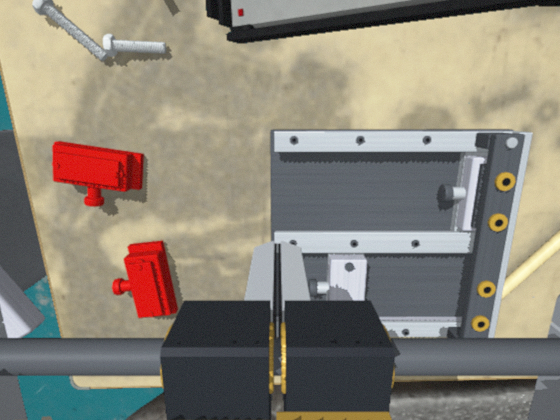

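View pics/sc5z.png

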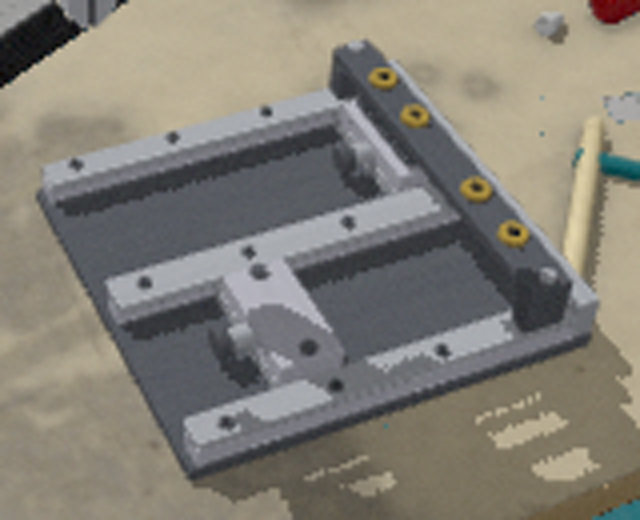

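```bash
python3 - <<'E'
import pickle,numpy as np
from h import *
c,im,z=pickle.load(open("d5.pkl","rb"))["wrist"]
a=np.radians(-30.8);f=np.array([np.cos(a),np.sin(a)]);l=np.array([-f[1],f[0]])
for q,h in [((440,194),24),((506,182),62),((498,223),62),((311,288),24)]:
    p=ray(c,q,h)[0]; print(q,"feed %.1f lat %.1f"%(f@p[:2],l@p[:2]))
from workcell import r
r.close_job()
E
```

```text
(440, 194) feed 651.0 lat 108.6
(506, 182) feed 686.7 lat 127.9
(498, 223) feed 686.1 lat 92.0
(311, 288) feed 530.5 lat 9.0
the job is handed in; nothing more can be done
```

The carriage carrying the bar is home, under the bridge and against the end stop. I pushed it about 115 mm on its round knob with closed fingers, and the job is handed in.

- **Lane centring:** the tool stayed within about 0.4 mm of its line for the whole push. That line is within 1–2 mm of the lane's middle by the cameras: top view about 108, wrist view about 110, pushed at about 109.5.
- **Against the stop:** sliding took about 3 to 5 N in the feed direction. At the end the force rose to about 18 N and a further 1.8 mm command did not move the carriage. An upward force of 15–17 N also showed there.
- **Position check:** the last wrist picture puts the knob's rear face 35 mm before the bushes, exactly where a carriage against the stop should have it (651.0 measured, 651.3 expected).
- **Empty carriage:** it stands where it was. The before and after scene pictures look the same, and its knob reads within about 2 mm of the first estimate.
- **Hand-in:** the arm was clear of everything, with near-zero contact force, at about 7 s of the 32 s allowed.

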